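Straightedge check and flush-setting of a deck insert

ROBOT

A 6-joint arm with a two-finger parallel gripper is mounted at the origin on the work surface. World frame = base frame: x ahead of the robot, y to its left, z up, the work surface at z = 0. Lengths are in mm, angles in rad, forces in N, time in s.
With the tool pointing down it reaches from about 375 to 900 mm from the base axis. Payload 3.1 kg.
Tool frame: the origin (TCP) lies midway between the tips of the shut fingers; the grasp point (between the pads) lies 19 mm behind it (ctrl.grip_point_offset is the distance from the TCP to the grasp point, in mm); z points along the fingers, y is the line along which they close (so a half turn about z gives the same grasp; the last joint's range is limited). The gripper opens to 87 mm and grips with 3 to 60 N. Pads are 19 mm wide; open, the fingers measure 117 mm over their backs; the gripper's body (75 mm by 190 mm) begins 51 mm behind the grasp point.
Start: joints at [-1.454, 0.527, 1.433, -0, 1.181, -0.178], TCP at [181.616, -598.007, 222.548] pointing down, gripper open.
Joint ranges: [-3.08, 3.08], [-0.75, 2.2], [0.22, 2.44], [-1.43, 4.57], [0, 2.65], [-2.85, 2.85]. Speed limits (rad/s): [2.79, 2.79, 3.14, 3.14, 3.14, 3.14].

INTERFACE

Orientations are given as a unit quaternion [w, x, y, z].
In Python, from bench import ctrl gives the robot as it stands.
- The arm moves only by the shell command python3 -m inch 'ROWS'. ROWS is JSON, a list of rows, each a list of 3 entries, a list of its own where there are three numbers: the shift along the world's x, y, z in m, then the turn, a rotation vector about the world's x, y, z in rad, then the finger opening in m, from 0 to 0.087. In form: [[[x, y, z], [rx, ry, rz], fingers], ...]. A call has 1 to 8 rows; each row is the pose to reach, as a shift and turn from the pose commanded when the call began; what a row does not reach only later rows make up. A row lasts 1/8 s, in which the tool goes at most 62.5 mm and 10.7 degrees, less where a joint would pass 70% of its speed; a pose out of reach is approached as far as the arm can. A call with a gripper value outside its range is refused whole. The fingers move at their own pace and stop on an object; the grip force is fixed at half the most. Time passes only in rows, so rows that repeat a pose let the fingers close. It gives the time, the measured TCP pose, the force, the opening and the grip force at its end, in the units of the state.
- ctrl.read_state(): the state, without advancing time (a new reading comes with each control period).
- ctrl.read_camera(name): name is "scene" or "side" or "wrist"; returns the picture (480x640x3 uint8, blue, green, red); there is no depth.
- ctrl.get_calibration(name): a dict with "fx", "fy", "cx", "cy" (pixels), "k1" (the pictures are not rectified: a ray, as slopes to the right and down, at radius r is drawn at 1 + k1 r^2 times it, then the intrinsics apply), "R" (3x3) and "t" (3): a world point X has camera coordinates R X + t; the wrist camera has in their place "T_tool_cam" (4x4, takes a point from camera to tool coordinates, whose origin is the TCP and whose axes are the flange's). Camera axes: x right, y down, z forward; pixel columns grow to the right and rows downward; lengths in mm; the calibration is good to about 2 mm. A picture is of the moment at which its call begins: read the wrist's pose just before it. get_calibration takes no time and is no camera call.
- ctrl.close_job(): hands the job in; it is judged then, once.
The state is a dict: "time_s": time; "joint_pos": joint angles; "joint_vel": joint speeds; "effort": joint torques, N m; "tcp_pos": TCP position; "tool_rot": TCP orientation; "ft_force": force on the tool from outside, world axes, zero at the start; "moment": the same for the moment, N m; "finger_gap": opening from 0.0 (shut) to 1.0 (fully open); "grip_force": force on a finger pad.
Only numpy, scipy, OpenCV 4.12 (cv2) and the standard library are available. Lean on these libraries where they do the work, as an engineer would, in place of code of your own. Each camera call takes 0.05 s, during which the arm holds its last target. There are 200 camera calls.

TASK

Cartons catch on the orange insert that stands proud in the tape machine's feed deck: lay the straightedge centrally over the insert, lengthwise along the deck, and let go, then press its red end and after that its plain end down onto the deck to feel it rock. Next press the straightedge down over the insert until the insert is flush with the deck, and press the red end and then the plain end once more to prove that it no longer rocks. Press for about half a second each time with about 6 to 10 N at the ends, never load the deck with more than 30 N, push the insert and deck only through the straightedge and not with bare fingers, leave the straightedge lying there and do not disturb the tape roll, jar or gift box.

Things in the scene. Friction and masses are not known exactly. Their poses are not given: they have to be found in the camera images.
- deck: Low feed deck of a bench tape machine, fixed: flat steel top 320 (its x) x 150 (y) mm; origin under the centre at bench level, z up. The top is height-adjustable: firmly clamped 42 to 50 mm above the origin. At its +x end (x 161 to 236 mm) a blue hood 82 mm high carries an amber roll up to 129 mm. In the middle of the top (x = y = 0) sits an orange insert, 50 x 50 mm: see insert_place.
- insert_place (a point): Bench-level point under the insert's centre (deck x = y = 0). The insert's flat top starts 3.5 to 7.5 mm above the deck's top; it slides straight down at about 9 N, slowly (each further newton adds about 6 mm/s), stays where left, no spring, could go 6 mm below flush. Once the straightedge meets the deck all is rigid: creep at 5 mm/s or less.
- straightedge: Aluminium straightedge 280 (its x) x 30 x 14 mm high, about 0.25 kg, lying on the bench left or right of the deck; origin at the centre of its underside, z up. Its +x end (x 100 to 140 mm) is red, its -x end plain. Grip it across the 30 mm at its middle, tips 5 mm above its underside. Centred on the proud insert it balances with both ends off the deck; a light push tips either end onto the deck.
- tape_roll: Bystander: loose amber roll of tape, 80 mm across, 45 mm high, standing flat; origin at the centre of its underside.
- glue_jar: Bystander: loose jar, 52 mm across, 75 mm high; origin at the centre of its underside.
- gift_box: Bystander: loose pale gift box 130 x 90 x 45 mm; origin at the centre of its underside.

How it is judged:
By the outcome, as a careful person would: the job done as asked, in the order asked, and still so for the second after the job is handed in, with the robot touching nothing.
It also fails if it takes over 72 s, if anything falls off the work surface, if the arm or the gripper's body presses on something with over 40 N, if the wrist force passes 120 N, or if a joint passes its speed limit or range.

## Working session

There is one attempt and no reset: what is moved stays moved. The work goes in short steps, Python scripts to look and compute and a shell command to move; the robot and the scene stay as the last step left them, time stands still between calls to the robot, and variables do not carry over. Pictures are saved under pics/ and viewed, at most 10 in all, crops included, and the job is handed in when it is done.

```bash
mkdir -p pics; python3 - <<'E'
from bench import ctrl
import cv2,numpy as np
for n in ("scene","side"):
    cv2.imwrite(f"pics/{n}0.png",ctrl.read_camera(n)); c=ctrl.get_calibration(n)
    print(n,{k:np.round(v,4).tolist() for k,v in c.items()})
print(ctrl.get_calibration("wrist")); s=ctrl.read_state(); print(s)
E
ls
```

```text
scene {'fx': 433.4763, 'fy': 433.4763, 'cx': 326.9048, 'cy': 242.5133, 'k1': -0.0575, 'R': [[0.0105, 0.9999, -0.0119], [0.7492, -0.0157, -0.6621], [-0.6622, -0.002, -0.7493]], 't': [-106.2542, -381.672, 1171.5585]}
side {'fx': 500.851, 'fy': 500.851, 'cx': 321.7278, 'cy': 242.4228, 'k1': -0.1423, 'R': [[-0.6468, -0.7626, -0.0071], [-0.4276, 0.3703, -0.8247], [0.6315, -0.5304, -0.5656]], 't': [464.5592, 222.6185, 658.5125]}
{'fx': 410.9603118176941, 'fy': 410.9603118176941, 'cx': 320.19201359071246, 'cy': 238.00281277915707, 'k1': -0.06945046984258643, 'T_tool_cam': array([[ 4.48443977e-04, -9.59998303e-01, -2.80005460e-01,
         7.73384196e+01],
       [ 9.99999890e-01,  4.69207330e-04, -7.12240846e-06,
        -5.14930913e-01],
       [ 1.38218114e-04, -2.80005426e-01,  9.59998407e-01,
        -1.61227535e+02],
       [ 0.00000000e+00,  0.00000000e+00,  0.00000000e+00,
         1.00000000e+00]])}
{'time_s': 0.1, 'joint_pos': array([-1.45449896e+00,  5.28386225e-01,  1.43380725e+00,  1.65481435e-05,
        1.18143181e+00, -1.78505393e-01]), 'joint_vel': array([-0.00173989,  0.00105995, -0.0027131 , -0.00030518, -0.00142338,
       -0.00084703]), 'effort': array([-6.32397459e-04, -4.40987277e+01, -1.77149963e+01,  6.35157642e-02,
        5.33934846e-02, -5.03965202e-05]), 'tcp_pos': array([ 181.54294748, -597.33471168,  221.65098868]), 'tool_rot': array([-1.01558822e-03,  9.89156024e-01,  1.46864998e-01,  3.92543307e-05]), 'ft_force': array([ 1.06042892,  0.44078311, -0.64760944]), 'moment': array([-0.05874056,  0.03378656,  0.0171733 ]), 'grip_force': 0.0, 'finger_gap': 0.9986766951073266}
pics
```

View pics/scene0.png

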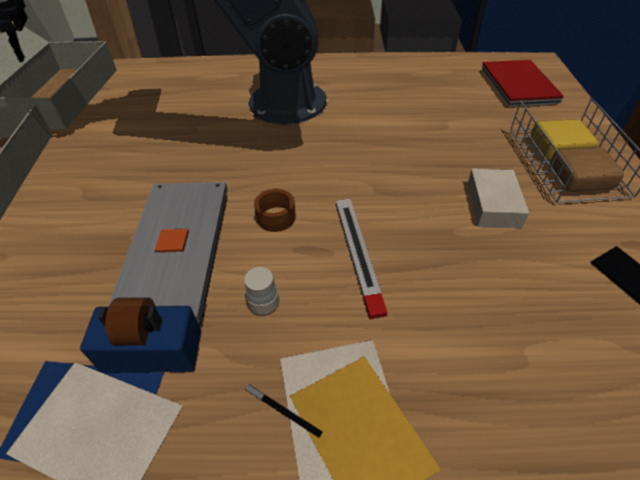

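View pics/side0.png

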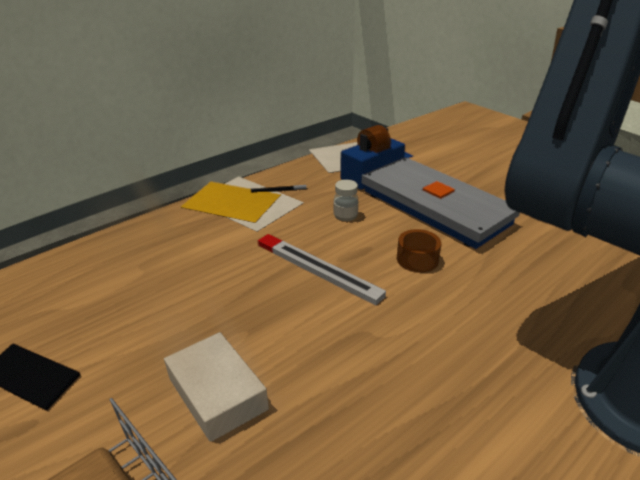

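The scene view shows the deck (insert at about 172,240; hood at 140,335), the straightedge between about (345,203) plain and (375,310) red, the tape roll (275,210), the jar (262,290) and the gift box (497,198). I'll enlarge the deck and the straightedge.

```bash
cat > h.py <<'E'
import numpy as np,cv2
from scipy.spatial.transform import Rotation as Ro
from bench import ctrl
def cam(name,s=None):
    c=ctrl.get_calibration(name)
    if name=="wrist":
        T=np.eye(4);q=s["tool_rot"];T[:3,:3]=Ro.from_quat([q[1],q[2],q[3],q[0]]).as_matrix();T[:3,3]=s["tcp_pos"]
        W=np.linalg.inv(T@c["T_tool_cam"]);c["R"],c["t"]=W[:3,:3],W[:3,3]
    c["K"]=np.array([[c["fx"],0,c["cx"]],[0,c["fy"],c["cy"]],[0,0,1.]]);c["R"]=np.array(c["R"]);c["t"]=np.array(c["t"]);return c
def world(c,px,z):
    n=cv2.undistortPoints(np.array(px,float).reshape(-1,1,2),c["K"],np.array([c["k1"],0,0,0.])).reshape(-1,2)
    d=np.c_[n,np.ones(len(n))]@c["R"]; o=-c["R"].T@c["t"]
    return o+d*((z-o[2])/d[:,2])[:,None]
def pix(c,X):
    return cv2.projectPoints(np.array(X,float).reshape(-1,1,3),cv2.Rodrigues(c["R"])[0],c["t"],c["K"],np.array([c["k1"],0,0,0.]))[0].reshape(-1,2)
E
python3 - <<'E'
import cv2,numpy as np
im=cv2.imread("pics/scene0.png")
a=im[175:325,105:235];b=im[195:320,325:395]
b=cv2.copyMakeBorder(b,0,25,0,0,cv2.BORDER_CONSTANT)
cv2.imwrite("pics/crop1.png",cv2.resize(np.hstack([a,b]),None,fx=4,fy=4,interpolation=cv2.INTER_CUBIC))
from h import *
c=cam("scene")
print(world(c,[(345,203),(378,312)],14).round(),world(c,[(172,240),(160,184),(227,184)],48).round(),world(c,[(275,223),(262,308)],0).round())
E
```

```text
[[417. 139.  14.]
 [678. 183.  14.]] [[ 542. -179.   48.]
 [ 387. -239.   48.]
 [ 391. -100.   48.]] [[457.  -3.   0.]
 [658. -11.   0.]]
```

View pics/crop1.png

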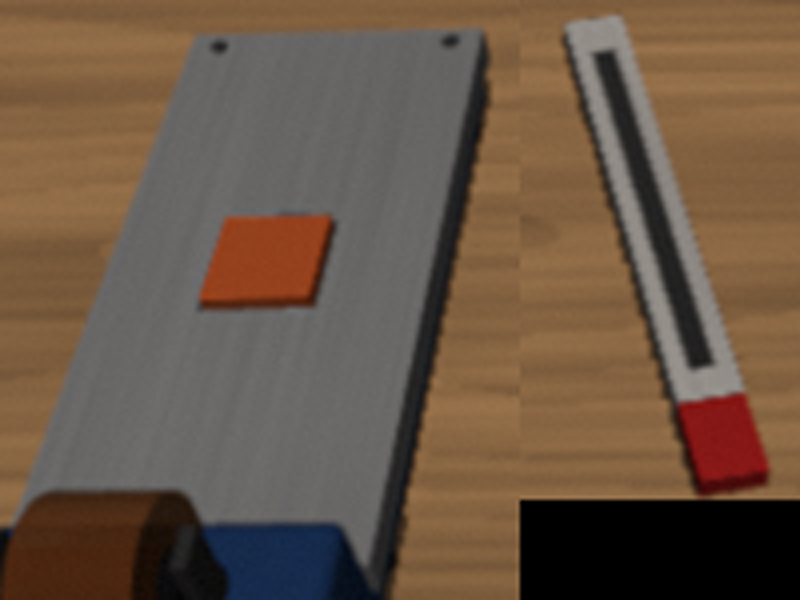

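The crop shows the straightedge's top corners at about (336,200.5), (350.5,199), (387,312.5) and (370,316). The insert's corners are at about (161.5,229), (188,229), (184,250.5) and (156,250.5), and the deck's far corners at (154,184) and (226.5,183).

```bash
python3 - <<'E'
from h import *
from scipy.optimize import least_squares
c=cam("scene")
px=np.array([(336.25,200.5),(350.5,199),(387,312.5),(369.75,316.0)])
m=np.array([[-140,-15],[-140,15],[140,15],[140,-15.]])
w=world(c,px,14)[:,:2]; print(w.round(1))
f=lambda p:((m@np.array([[np.cos(p[2]),np.sin(p[2])],[-np.sin(p[2]),np.cos(p[2])]])+p[:2])-w).ravel()
r=least_squares(f,[550,160,.17]);print("edge",r.x.round(3),r.fun.round(1))
C=lambda u,v:(105+u/4,175+v/4)
ins=[C(226,217),C(332,215),C(315,302),C(203,302)]
for z in(48,52,56):print(z,world(c,ins,z).round(1)[:,:2].tolist(),world(c,ins,z).mean(0).round(1))
dk=[C(197,36),C(486,32),C(372,590),C(35,490),C(430,310)]
for z in(43,46,49):print(z,world(c,dk,z).round(1)[:,:2].tolist())
E
```

```text
[[409.1 121.4]
 [405.3 150.8]
 [679.5 198.1]
 [685.6 169.3]]
edge [5.44885e+02 1.59895e+02 1.71000e-01] [ 0.3 -0.1 -0.9  0.   0.8  0.4 -0.2 -0.3]
48 [[514.8, -204.6], [514.7, -154.9], [567.5, -151.8], [566.5, -202.3]] [ 540.9 -178.4   48. ]
52 [[518.6, -202.5], [518.5, -153.1], [570.9, -150.0], [569.9, -200.2]] [ 544.5 -176.4   52. ]
56 [[522.4, -200.3], [522.3, -151.3], [574.4, -148.2], [573.4, -198.1]] [ 548.1 -174.5   56. ]
43 [[380.4, -254.6], [382.1, -103.4], [711.2, -100.9], [662.7, -250.2], [568.8, -101.3]]
46 [[384.0, -252.8], [385.6, -102.4], [713.0, -99.9], [664.8, -248.4], [571.4, -100.3]]
49 [[387.5, -250.9], [389.2, -101.3], [714.8, -98.8], [666.8, -246.6], [574.0, -99.2]]
```

Straightedge at about (545,160), yaw 0.171; deck centre near (545,-177). I'll look at the deck from above with the wrist camera on the way.

```bash
python3 -m inch '[[[0.363,0.42,0.07],[0,0,-0.29],0.087],[[0.363,0.42,0.07],[0,0,-0.29],0.087],[[0.363,0.42,0.07],[0,0,-0.29],0.087],[[0.363,0.42,0.07],[0,0,-0.29],0.087],[[0.363,0.42,0.07],[0,0,-0.29],0.087],[[0.363,0.42,0.07],[0,0,-0.29],0.087],[[0.363,0.42,0.07],[0,0,-0.29],0.087],[[0.363,0.42,0.07],[0,0,-0.29],0.087]]'
```

```text
time_s: 1.1
tcp_pos: [506.9, -220.9, 285.1]
tool_rot: [-0.0, 1.0, 0.002, -0.0]
ft_force: [0.9, -0.3, 0.3]
finger_gap: 0.997
grip_force: 0.0
```

```bash
python3 -m inch '[[[0.02,0.03,0],[0,0,0],0.087],[[0.02,0.03,0],[0,0,0],0.087],[[0.02,0.03,0],[0,0,0],0.087]]'; python3 - <<'E'
from h import *
import pickle
s=ctrl.read_state();im=ctrl.read_camera("wrist");cv2.imwrite("pics/w1.png",im);pickle.dump(s,open("w1.pkl","wb"));print(s["tcp_pos"],s["ft_force"],np.abs(s["joint_vel"]).max())
E
```

```text
time_s: 1.48
tcp_pos: [525.4, -193.0, 284.6]
tool_rot: [0.0, 1.0, 0.003, -0.001]
ft_force: [-0.2, -0.4, 0.3]
finger_gap: 0.999
grip_force: 0.0
[ 525.4086686  -192.97967783  284.62637414] [-0.15401567 -0.35893118  0.32618379] 0.0253666373084776
```

View pics/w1.png

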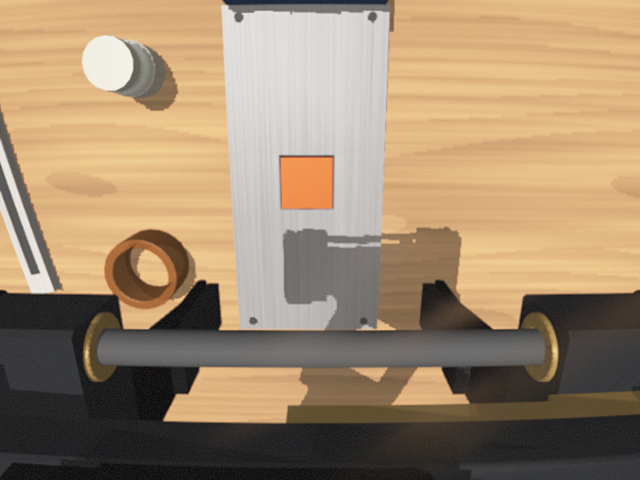

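The wrist view shows the insert's corners at (280,156), (333,156), (334,209) and (280,208). The deck's edges run (223,10)–(240,328) and (389,10)–(378,328), with the jar at (120,65) and the roll at (148,268).

```bash
python3 - <<'E'
from h import *
import pickle
from scipy.optimize import least_squares
w=cam("wrist",pickle.load(open("w1.pkl","rb")));c=cam("scene")
im=cv2.imread("pics/w1.png").astype(int)
m=((im[...,2]-im[...,0]>110)&(im[...,1]<160)).astype(np.uint8)[130:235,260:350].copy()
print("orange rect",cv2.minAreaRect(np.argwhere(m)[:,::-1].astype(np.float32)))
C=lambda u,v:(105+u/4,175+v/4)
def fit(useS,useW):
    def f(p):
        x,y,a,zd,h=p;R=np.array([[np.cos(a),np.sin(a)],[-np.sin(a),np.cos(a)]]);o=[(h-5.5)/2]
        def loc(cc,px,z):return (world(cc,px,z)[:,:2]-[x,y])@R.T
        I=np.array([(25,25),(25,-25),(-25,-25),(-25,25)])
        if useW:
            o+=list((loc(w,[(280,156),(333.5,156),(334,209),(280,209)],zd+h)-I).ravel())
            o+=list(loc(w,[(223,12),(231.5,170),(236.5,260)],zd)[:,1]-75)+list(loc(w,[(389,12),(384,170)],zd)[:,1]+75)
        if useS:
            o+=list((loc(c,[C(226,217),C(332,215),C(315,302),C(203,302)],zd+h)-[(-25,-25),(-25,25),(25,25),(25,-25)]).ravel())
            d=loc(c,[C(197,36),C(486,32)],zd);o+=list((d-[(-160,-75),(-160,75)]).ravel())
            o+=list(loc(c,[C(430,310),C(372,590)],zd)[:,1]-75)
        return np.array(o)
    r=least_squares(f,[545,-177,0,46,5.5],loss="soft_l1");print(useS,useW,r.x.round(3),r.fun.round(1))
fit(1,1);fit(0,1);fit(1,0)
for px,z in(((148,268),45),((108,63),75)):print(world(w,[px],z).round())
E
```

```text
orange rect ((46.5, 52.5), (51.0, 51.0), 90.0)
1 1 [ 5.41310e+02 -1.79016e+02  5.00000e-03  4.21300e+01  6.16300e+00] [ 0.3  1.5  0.2  1.5 -0.9 -0.3 -1.9 -0.2  1.5 -0.6 -1.2 -1.  -0.1 -0.7
 -1.4 -0.3 -1.2 -0.6  1.6  2.2  0.3  1.7 -2.3 -0.3  0.2  1.1  2.2  1.9]
0 1 [ 5.42259e+02 -1.79796e+02  8.00000e-03  4.31670e+01  7.22700e+00] [ 0.9  0.8  0.7  0.6 -0.2 -0.8 -1.  -0.7  2.1 -0.4 -0.7 -0.2  0.4  0.2]
1 0 [ 5.47682e+02 -1.74828e+02  7.00000e-03  4.89540e+01  6.56600e+00] [ 0.5 -0.9 -0.6 -0.7 -1.5  1.4  1.2  0.1  1.3 -0.8 -0.   1.9 -0.4  0.4
 -0.1]
[[451. -12.  45.]]
[[650.  -9.  75.]]
```

```bash
python3 -m inch '[[[0.019,0.352,0],[0,0,0.165],0.087],[[0.019,0.352,0],[0,0,0.165],0.087],[[0.019,0.352,0],[0,0,0.165],0.087],[[0.019,0.352,0],[0,0,0.165],0.087],[[0.019,0.352,0],[0,0,0.165],0.087],[[0.019,0.352,0],[0,0,0.165],0.087],[[0.019,0.352,0],[0,0,0.165],0.087],[[0.019,0.352,0],[0,0,0.165],0.087]]'; python3 - <<'E'
from h import *
import pickle
s=ctrl.read_state();im=ctrl.read_camera("wrist");cv2.imwrite("pics/w2.png",im);pickle.dump(s,open("w2.pkl","wb"));print(s["tcp_pos"],s["tool_rot"],np.abs(s["joint_vel"]).max())
w=cam("wrist",s)
for X in((545,160,.171),):
    a=X[2];R=np.array([[np.cos(a),-np.sin(a)],[np.sin(a),np.cos(a)]])
    P=np.array([[-140,-15],[-140,15],[140,15],[140,-15],[100,15],[100,-15]])@R.T+X[:2]
    print(pix(w,np.c_[P,np.full(6,14.)]).round(1).tolist())
E
```

```text
time_s: 2.52
tcp_pos: [545.0, 157.7, 284.9]
tool_rot: [0.0, 0.996, 0.084, -0.0]
ft_force: [0.1, -0.2, -0.4]
finger_gap: 1.003
grip_force: 0.0
[545.04324926 157.68468068 284.90624239] [ 4.34512213e-04  9.96461630e-01  8.40472499e-02 -3.01366022e-04] 0.017325933233271473
[[331.7, 313.0], [305.9, 313.1], [302.6, 52.7], [333.2, 52.6], [303.1, 95.0], [333.0, 95.0]]
```

View pics/w2.png

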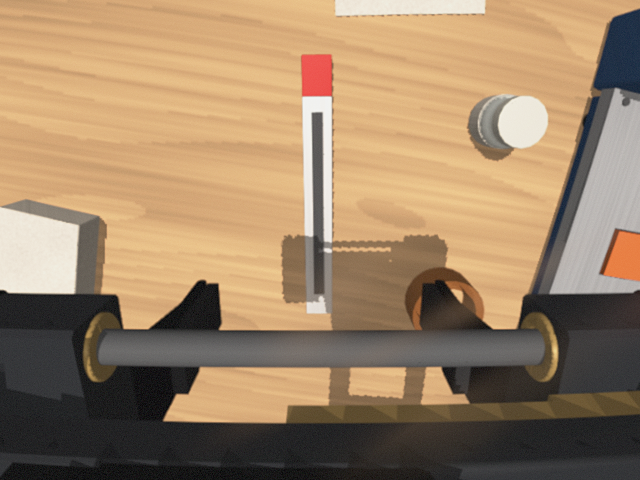

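The wrist view shows the red end at rows 55–96, columns 302–331, and the plain end at row 313. That fits a centre of about (544,160.3). Descending.

```bash
python3 -m inch '[[[-0.001,0.0026,-0.06],[0,0,0.002],0.087],[[-0.001,0.0026,-0.12],[0,0,0.002],0.087],[[-0.001,0.0026,-0.18],[0,0,0.002],0.087],[[-0.001,0.0026,-0.23],[0,0,0.002],0.087],[[-0.001,0.0026,-0.26],[0,0,0.002],0.087],[[-0.001,0.0026,-0.275],[0,0,0.002],0.087],[[-0.001,0.0026,-0.279],[0,0,0.002],0.087],[[-0.001,0.0026,-0.279],[0,0,0.002],0.087]]'; python3 -m inch '[[[0,0,0],[0,0,0],0.02],[[0,0,0],[0,0,0],0.02],[[0,0,0],[0,0,0],0.02],[[0,0,0],[0,0,0],0.02]]'
```

```text
time_s: 3.58
tcp_pos: [544.9, 161.5, 7.0]
tool_rot: [0.0, 0.996, 0.085, 0.001]
ft_force: [-0.1, -0.5, 0.2]
finger_gap: 0.996
grip_force: 0.0
time_s: 4.08
tcp_pos: [544.1, 162.0, 6.3]
tool_rot: [-0.0, 0.996, 0.086, 0.0]
ft_force: [0.6, -1.0, -0.7]
finger_gap: 0.632
grip_force: 0.0
```

```bash
python3 -m inch '[[[0,-0.001,-0.001],[0,0,0],0.02],[[0,-0.001,-0.001],[0,0,0],0.02],[[0,-0.001,-0.001],[0,0,0],0.02],[[0,-0.001,-0.001],[0,0,0],0.02],[[0,-0.001,-0.001],[0,0,0],0.02],[[0,-0.001,-0.001],[0,0,0],0.02]]'
```

```text
time_s: 4.82
tcp_pos: [543.9, 160.9, 5.0]
tool_rot: [-0.0, 0.996, 0.086, -0.0]
ft_force: [-0.8, 0.1, -1.3]
finger_gap: 0.342
grip_force: 30.0
```

```bash
python3 -m inch '[[[0,0,0.02],[0,0,0],0.02],[[0,0,0.06],[0,0,0],0.02],[[0,0,0.12],[0,0,0],0.02],[[0,0,0.15],[0,0,0],0.02],[[-0.002,-0.06,0.15],[0,0,-0.04],0.02],[[-0.002,-0.12,0.15],[0,0,-0.08],0.02],[[-0.002,-0.18,0.15],[0,0,-0.12],0.02],[[-0.002,-0.24,0.15],[0,0,-0.165],0.02]]'; python3 -m inch '[[[0,-0.05,0],[0,0,0],0.02],[[0,-0.08,0],[0,0,0],0.02],[[0,-0.1,0],[0,0,0],0.02],[[0,-0.1,0],[0,0,0],0.02],[[0,-0.1,0],[0,0,0],0.02]]'; python3 - <<'E'
from h import *
import pickle
s=ctrl.read_state();im=ctrl.read_camera("wrist");cv2.imwrite("pics/w3.png",im);pickle.dump(s,open("w3.pkl","wb"));print(s["tcp_pos"],s["tool_rot"],np.abs(s["joint_vel"]).max())
w=cam("wrist",s);z=s["tcp_pos"][2]+9
print(world(w,[(320,50)],z))
E
```

```text
time_s: 5.82
tcp_pos: [541.5, -80.6, 155.0]
tool_rot: [-0.0, 1.0, 0.003, -0.0]
ft_force: [1.0, -0.4, -2.1]
finger_gap: 0.34
grip_force: 30.0
time_s: 6.45
tcp_pos: [541.5, -177.5, 154.8]
tool_rot: [-0.001, 1.0, 0.004, -0.001]
ft_force: [0.4, 0.5, -2.2]
finger_gap: 0.342
grip_force: 30.0
[ 541.53281959 -177.54324429  154.84736273] [-6.70110077e-04  9.99992235e-01  3.83887135e-03 -5.85796014e-04] 0.01411045346294904
[[ 641.84565188 -176.0542727   163.84736273]]
```

View pics/w3.png

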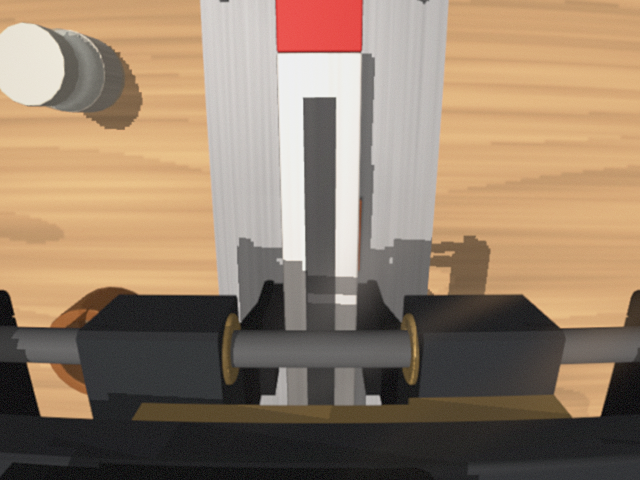

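The wrist view shows the bar gripped squarely, with the red border at row 51, so the grip is at its middle. The bar is at column 319 and the deck's centre at about 325, so I shift 2.5 mm in -y and lower.

```bash
python3 -m inch '[[[0,-0.0025,-0.03],[0,0,0],0.02],[[0,-0.0025,-0.06],[0,0,0],0.02],[[0,-0.0025,-0.08],[0,0,0],0.02],[[0,-0.0025,-0.087],[0,0,0],0.02],[[0,-0.0025,-0.09],[0,0,0],0.02],[[0,-0.0025,-0.09],[0,0,0],0.02],[[0,-0.0025,-0.09],[0,0,0],0.02]]';  python3 -m inch '[[[0,0,-0.0005],[0,0,0],0.02],[[0,0,-0.001],[0,0,0],0.02],[[0,0,-0.0015],[0,0,0],0.02],[[0,0,-0.002],[0,0,0],0.02],[[0,0,-0.0025],[0,0,0],0.02],[[0,0,-0.003],[0,0,0],0.02],[[0,0,-0.003],[0,0,0],0.02]]'
```

```text
time_s: 7.38
tcp_pos: [542.6, -181.8, 66.0]
tool_rot: [0.0, 1.0, 0.003, 0.001]
ft_force: [-0.3, -0.7, -2.3]
finger_gap: 0.342
grip_force: 30.0
time_s: 8.25
tcp_pos: [542.0, -181.6, 62.0]
tool_rot: [-0.0, 1.0, 0.003, -0.0]
ft_force: [-0.3, -0.7, -2.1]
finger_gap: 0.34
grip_force: 30.0
```

```bash
python3 -m inch '[[[0,0,-0.0005],[0,0,0],0.02],[[0,0,-0.001],[0,0,0],0.02],[[0,0,-0.0015],[0,0,0],0.02],[[0,0,-0.0015],[0,0,0],0.02]]'
```

```text
time_s: 8.75
tcp_pos: [542.0, -181.6, 60.5]
tool_rot: [-0.0, 1.0, 0.003, -0.0]
ft_force: [-0.9, -0.1, -2.2]
finger_gap: 0.34
grip_force: 30.0
```

```bash
python3 -m inch '[[[0,0.0012,-0.0005],[0,0,0],0.02],[[0,0.0012,-0.001],[0,0,0],0.02],[[0,0.0012,-0.0015],[0,0,0],0.02],[[0,0.0012,-0.0015],[0,0,0],0.02]]'
```

```text
time_s: 9.25
tcp_pos: [542.0, -180.4, 59.0]
tool_rot: [-0.0, 1.0, 0.003, -0.0]
ft_force: [0.5, -0.6, -1.9]
finger_gap: 0.342
grip_force: 30.0
```

```bash
python3 -m inch '[[[0,0,-0.0005],[0,0,0],0.02],[[0,0,-0.001],[0,0,0],0.02],[[0,0,-0.001],[0,0,0],0.02]]'
```

```text
time_s: 9.62
tcp_pos: [541.9, -180.4, 58.0]
tool_rot: [-0.0, 1.0, 0.003, -0.0]
ft_force: [-0.3, 0.3, -2.1]
finger_gap: 0.339
grip_force: 30.0
```

```bash
python3 -m inch '[[[0,0,-0.0005],[0,0,0],0.02],[[0,0,-0.001],[0,0,0],0.02],[[0,0,-0.001],[0,0,0],0.02]]'
```

```text
time_s: 10.0
tcp_pos: [541.9, -180.4, 57.0]
tool_rot: [-0.0, 1.0, 0.003, -0.0]
ft_force: [0.7, 0.1, -2.2]
finger_gap: 0.338
grip_force: 30.0
```

```bash
python3 -m inch '[[[0,0,-0.0005],[0,0,0],0.02],[[0,0,-0.001],[0,0,0],0.02],[[0,0,-0.001],[0,0,0],0.02]]'
```

```text
time_s: 10.38
tcp_pos: [542.0, -180.4, 56.3]
tool_rot: [0.0, 1.0, 0.003, 0.0]
ft_force: [-0.2, 0.5, 0.5]
finger_gap: 0.339
grip_force: 30.0
```

```bash
python3 -m inch '[[[0,0,-0.0005],[0,0,0],0.02],[[0,0,-0.001],[0,0,0],0.02],[[0,0,-0.001],[0,0,0],0.02]]'
```

```text
time_s: 10.75
tcp_pos: [542.0, -180.4, 56.0]
tool_rot: [0.0, 1.0, 0.003, 0.0]
ft_force: [-1.3, 1.0, 6.0]
finger_gap: 0.339
grip_force: 30.0
```

Contact at TCP z≈56.5, so the insert's top is at ≈51.4. I'll unload, then release and rise.

```bash
python3 -m inch '[[[0,0,0.0011],[0,0,0],0.02],[[0,0,0.0011],[0,0,0],0.02],[[0,0,0.0011],[0,0,0],0.03],[[0,0,0.0011],[0,0,0],0.035],[[0,0,0.0011],[0,0,0],0.05],[[0,0,0.0011],[0,0,0],0.05],[[0,0,0.0011],[0,0,0],0.05],[[0,0,0.0011],[0,0,0],0.05]]'
```

```text
time_s: 11.75
tcp_pos: [542.0, -180.4, 56.2]
tool_rot: [-0.0, 1.0, 0.003, 0.0]
ft_force: [-0.7, -0.2, 0.8]
finger_gap: 0.568
grip_force: 0.0
```

```bash
python3 -m inch '[[[0,0,0.01],[0,0,0],0.05],[[0,0,0.025],[0,0,0],0.05],[[0,0,0.06],[0,0,0],0],[[0,0,0.1],[0,0,0],0],[[0,0,0.12],[0,0,0],0],[[0,0,0.12],[0,0,0],0],[[0,0,0.12],[0,0,0],0]]'; python3 - <<'E'
from h import *
import pickle
s=ctrl.read_state();im=ctrl.read_camera("wrist");cv2.imwrite("pics/w4.png",im);pickle.dump(s,open("w4.pkl","wb"));print(s["tcp_pos"],s["tool_rot"],s["ft_force"],np.abs(s["joint_vel"]).max())
E
```

```text
time_s: 12.62
tcp_pos: [541.5, -180.1, 176.0]
tool_rot: [-0.0, 1.0, 0.003, -0.0]
ft_force: [-0.5, -0.8, -0.0]
finger_gap: 0.094
grip_force: 0.0
[ 541.47379506 -180.09535907  175.98429282] [-1.92621623e-04  9.99994130e-01  3.40304025e-03 -3.48324094e-04] [-0.50205581 -0.75417885 -0.04056332] 0.023550182160361793
```

View pics/w4.png

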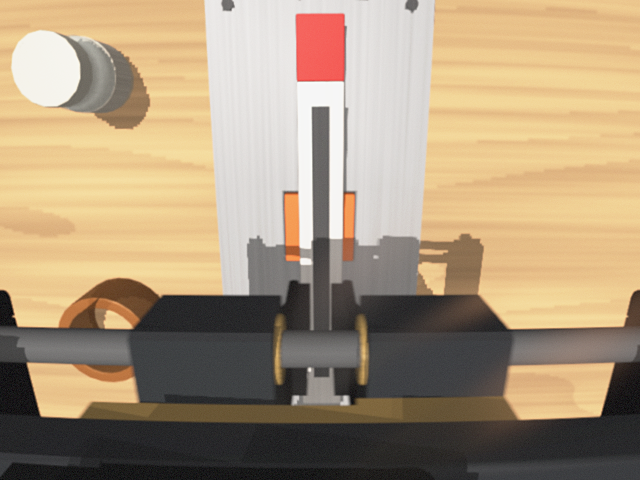

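The bar (columns 298–343) lies central across the insert (284–355, rows 192–261). The red patch spans rows 14–81. Checking the lengthwise centring.

```bash
python3 - <<'E'
from h import *
import pickle
w=cam("wrist",pickle.load(open("w4.pkl","rb")))
print(world(w,[(320,14),(320,81)],65.4).round(1),world(w,[(284,192),(355,192),(284,261),(355,261)],51.4).round(1))
E
```

```text
[[ 680.6 -178.3   65.4]
 [ 641.6 -178.6   65.4]] [[ 568.7 -153.8   51.4]
 [ 569.  -203.7   51.4]
 [ 517.3 -152.9   51.4]
 [ 517.7 -205.2   51.4]]
```

```bash
python3 -m inch '[[[0.06,0.002,-0.01],[0,0,0],0],[[0.1155,0.002,-0.03],[0,0,0],0],[[0.1155,0.002,-0.065],[0,0,0],0],[[0.1155,0.002,-0.092],[0,0,0],0],[[0.1155,0.002,-0.101],[0,0,0],0],[[0.1155,0.002,-0.104],[0,0,0],0],[[0.1155,0.002,-0.104],[0,0,0],0],[[0.1155,0.002,-0.104],[0,0,0],0]]'; python3 -m inch '[[[0,0,-0.001],[0,0,0],0],[[0,0,-0.002],[0,0,0],0],[[0,0,-0.003],[0,0,0],0],[[0,0,-0.004],[0,0,0],0],[[0,0,-0.0045],[0,0,0],0],[[0,0,-0.005],[0,0,0],0],[[0,0,-0.005],[0,0,0],0]]'
```

```text
time_s: 13.68
tcp_pos: [658.3, -178.8, 73.6]
tool_rot: [0.001, 1.0, 0.003, 0.001]
ft_force: [-0.1, 0.5, -0.4]
finger_gap: 0.005
grip_force: 0.0
time_s: 14.55
tcp_pos: [657.4, -178.4, 67.1]
tool_rot: [-0.0, 1.0, 0.003, -0.0]
ft_force: [0.3, 0.2, 0.5]
finger_gap: 0.005
grip_force: 0.0
```

```bash
python3 -m inch '[[[0,0,-0.0007],[0,0,0],0],[[0,0,-0.0014],[0,0,0],0],[[0,0,-0.0021],[0,0,0],0],[[0,0,-0.0028],[0,0,0],0],[[0,0,-0.0035],[0,0,0],0],[[0,0,-0.004],[0,0,0],0],[[0,0,-0.004],[0,0,0],0]]'
```

```text
time_s: 15.42
tcp_pos: [657.6, -178.4, 63.2]
tool_rot: [0.0, 1.0, 0.003, 0.0]
ft_force: [0.5, -0.3, 0.8]
finger_gap: 0.005
grip_force: 0.4
```

```bash
python3 -m inch '[[[0,0,-0.0005],[0,0,0],0],[[0,0,-0.001],[0,0,0],0],[[0,0,-0.0015],[0,0,0],0],[[0,0,-0.0015],[0,0,0],0]]'
```

```text
time_s: 15.92
tcp_pos: [657.5, -178.4, 61.7]
tool_rot: [0.0, 1.0, 0.003, 0.0]
ft_force: [0.8, 0.9, 1.0]
finger_gap: 0.003
grip_force: 0.4
```

```bash
python3 -m inch '[[[0,0,-0.0005],[0,0,0],0],[[0,0,-0.001],[0,0,0],0],[[0,0,-0.001],[0,0,0],0]]'
```

```text
time_s: 16.3
tcp_pos: [657.6, -178.4, 61.5]
tool_rot: [0.0, 1.0, 0.003, 0.0]
ft_force: [-0.5, -0.7, 6.1]
finger_gap: 0.004
grip_force: 2.6
```

```bash
python3 -m inch '[[[0,0,-0.0003],[0,0,0],0],[[0,0,-0.0003],[0,0,0],0],[[0,0,-0.0003],[0,0,0],0]]'
```

```text
time_s: 16.68
tcp_pos: [657.6, -178.4, 61.5]
tool_rot: [0.0, 1.0, 0.003, 0.0]
ft_force: [-1.2, 1.2, 7.1]
finger_gap: 0.006
grip_force: 3.2
```

```bash
python3 -m inch '[[[0,0,-0.0001],[0,0,0],0],[[0,0,-0.0001],[0,0,0],0],[[0,0,-0.0001],[0,0,0],0]]';python3 -m inch '[[[0,0,0.003],[0,0,0],0],[[0,0,0.007],[0,0,0],0],[[0,0,0.015],[0,0,0],0],[[-0.05,0,0.03],[0,0,0],0],[[-0.11,-0.001,0.03],[0,0,0],0],[[-0.17,-0.0016,0.03],[0,0,0],0],[[-0.22,-0.0016,0.03],[0,0,0],0],[[-0.2325,-0.0016,0.02],[0,0,0],0]]'; python3 -m inch '[[[0,0,-0.006],[0,0,0],0],[[0,0,-0.011],[0,0,0],0],[[0,0,-0.0125],[0,0,0],0],[[0,0,-0.0125],[0,0,0],0]]'
```

```text
time_s: 17.05
tcp_pos: [657.6, -178.4, 61.5]
tool_rot: [0.0, 1.0, 0.003, 0.0]
ft_force: [-0.9, 0.5, 6.5]
finger_gap: 0.004
grip_force: 3.4
time_s: 18.05
tcp_pos: [421.7, -179.0, 81.0]
tool_rot: [-0.001, 1.0, 0.003, -0.001]
ft_force: [0.7, -0.1, -0.4]
finger_gap: 0.005
grip_force: 0.0
time_s: 18.55
tcp_pos: [425.7, -180.0, 67.6]
tool_rot: [0.0, 1.0, 0.004, 0.0]
ft_force: [-0.2, 0.7, -0.2]
finger_gap: 0.007
grip_force: 0.0
```

```bash
python3 -m inch '[[[0,0,-0.0008],[0,0,0],0],[[0,0,-0.0016],[0,0,0],0],[[0,0,-0.0024],[0,0,0],0],[[0,0,-0.0032],[0,0,0],0],[[0,0,-0.004],[0,0,0],0],[[0,0,-0.0048],[0,0,0],0],[[0,0,-0.0054],[0,0,0],0],[[0,0,-0.0054],[0,0,0],0]]'
```

```text
time_s: 19.55
tcp_pos: [424.9, -180.0, 62.3]
tool_rot: [-0.0, 1.0, 0.003, -0.0]
ft_force: [-1.0, 0.7, 1.4]
finger_gap: 0.006
grip_force: 0.4
```

```bash
python3 -m inch '[[[0,0,-0.0005],[0,0,0],0],[[0,0,-0.001],[0,0,0],0],[[0,0,-0.001],[0,0,0],0]]'
```

```text
time_s: 19.92
tcp_pos: [425.0, -180.0, 61.5]
tool_rot: [0.0, 1.0, 0.003, 0.0]
ft_force: [-1.4, 0.7, 2.0]
finger_gap: 0.006
grip_force: 1.2
```

```bash
python3 -m inch '[[[0,0,-0.0002],[0,0,0],0],[[0,0,-0.0004],[0,0,0],0],[[0,0,-0.0004],[0,0,0],0]]'
```

```text
time_s: 20.3
tcp_pos: [425.0, -180.0, 61.4]
tool_rot: [0.0, 1.0, 0.003, 0.0]
ft_force: [-1.7, 0.2, 6.5]
finger_gap: 0.005
grip_force: 3.2
```

```bash
python3 -m inch '[[[0,0,-0.0001],[0,0,0],0],[[0,0,-0.0001],[0,0,0],0],[[0,0,-0.0001],[0,0,0],0],[[0,0,-0.0001],[0,0,0],0],[[0,0,-0.0001],[0,0,0],0]]'; python3 -m inch '[[[0,0,0.003],[0,0,0],0],[[0,0,0.007],[0,0,0],0],[[0,0,0.015],[0,0,0],0],[[0.06,0,0.02],[0,0,0],0],[[0.1,0,0.02],[0,0,0],0],[[0.117,0,0.015],[0,0,0],0],[[0.117,0,0.011],[0,0,0],0],[[0.117,0,0.009],[0,0,0],0]]'
```

```text
time_s: 20.92
tcp_pos: [425.0, -180.0, 61.4]
tool_rot: [0.0, 1.0, 0.003, 0.0]
ft_force: [-1.3, -0.0, 6.7]
finger_gap: 0.006
grip_force: 3.6
time_s: 21.92
tcp_pos: [540.4, -179.4, 69.5]
tool_rot: [-0.001, 1.0, 0.003, -0.001]
ft_force: [-0.4, 0.1, 0.3]
finger_gap: 0.008
grip_force: 0.0
```

```bash
python3 -m inch '[[[0.001,0,-0.001],[0,0,0],0],[[0.001,0,-0.0015],[0,0,0],0],[[0.001,0,-0.002],[0,0,0],0],[[0.001,0,-0.0025],[0,0,0],0],[[0.001,0,-0.003],[0,0,0],0],[[0.001,0,-0.0035],[0,0,0],0],[[0.001,0,-0.004],[0,0,0],0],[[0.001,0,-0.0045],[0,0,0],0]]'; python3 -m inch '[[[0,0,-0.0005],[0,0,0],0],[[0,0,-0.001],[0,0,0],0],[[0,0,-0.0015],[0,0,0],0],[[0,0,-0.002],[0,0,0],0],[[0,0,-0.0025],[0,0,0],0],[[0,0,-0.003],[0,0,0],0]]'
```

```text
time_s: 22.92
tcp_pos: [543.0, -180.0, 65.5]
tool_rot: [-0.0, 1.0, 0.003, 0.0]
ft_force: [-1.1, 0.4, 4.4]
finger_gap: 0.008
grip_force: 1.9
time_s: 23.68
tcp_pos: [543.0, -180.0, 63.3]
tool_rot: [0.0, 1.0, 0.003, 0.0]
ft_force: [-0.7, 0.4, 6.9]
finger_gap: 0.003
grip_force: 3.4
```

```bash
python3 -m inch '[[[0,0,-0.0005],[0,0,0],0],[[0,0,-0.001],[0,0,0],0],[[0,0,-0.0015],[0,0,0],0],[[0,0,-0.002],[0,0,0],0],[[0,0,-0.0025],[0,0,0],0]]'
```

```text
time_s: 24.3
tcp_pos: [543.1, -180.0, 60.9]
tool_rot: [0.0, 1.0, 0.003, 0.0]
ft_force: [-1.1, -0.2, 7.5]
finger_gap: 0.01
grip_force: 3.4
```

```bash
python3 -m inch '[[[0,0,-0.0004],[0,0,0],0],[[0,0,-0.0008],[0,0,0],0]]'
```

```text
time_s: 24.55
tcp_pos: [543.0, -180.0, 60.2]
tool_rot: [0.0, 1.0, 0.003, 0.0]
ft_force: [-2.0, 1.0, 10.7]
finger_gap: 0.004
grip_force: 4.9
```

```bash
python3 -m inch '[[[0,0,-0.0004],[0,0,0],0],[[0,0,-0.0006],[0,0,0],0]]'
```

```text
time_s: 24.8
tcp_pos: [543.0, -180.0, 60.1]
tool_rot: [0.0, 1.0, 0.004, 0.0]
ft_force: [-3.1, 1.0, 12.9]
finger_gap: 0.006
grip_force: 6.3
```

Rigid at 60.1, so flush. I'll press slightly firmer for a moment, then do the red end again.

```bash
python3 -m inch '[[[0,0,-0.0003],[0,0,0],0],[[0,0,-0.0003],[0,0,0],0],[[0,0,-0.0003],[0,0,0],0]]'; python3 -m inch '[[[0,0,0.003],[0,0,0],0],[[0,0,0.007],[0,0,0],0],[[0,0,0.015],[0,0,0],0],[[0.06,0.001,0.015],[0,0,0],0],[[0.1,0.0016,0.014],[0,0,0],0],[[0.1145,0.0016,0.009],[0,0,0],0],[[0.1145,0.0016,0.006],[0,0,0],0],[[0.1145,0.0016,0.005],[0,0,0],0]]'
```

```text
time_s: 25.18
tcp_pos: [543.0, -180.0, 60.1]
tool_rot: [0.0, 1.0, 0.004, 0.0]
ft_force: [-3.4, 1.8, 13.4]
finger_gap: 0.001
grip_force: 6.7
time_s: 26.18
tcp_pos: [655.1, -177.9, 62.2]
tool_rot: [-0.001, 1.0, 0.003, -0.002]
ft_force: [-0.5, 0.3, 0.8]
finger_gap: 0.005
grip_force: 0.0
```

```bash
python3 -m inch '[[[0,0,-0.0006],[0,0,0],0],[[0,0,-0.0012],[0,0,0],0],[[0,0,-0.0018],[0,0,0],0],[[0,0,-0.0024],[0,0,0],0],[[0,0,-0.0024],[0,0,0],0]]'
```

```text
time_s: 26.8
tcp_pos: [657.5, -178.4, 60.8]
tool_rot: [-0.0, 1.0, 0.003, -0.0]
ft_force: [-0.6, -0.4, -0.0]
finger_gap: 0.002
grip_force: 0.0
```

```bash
python3 -m inch '[[[0,0,-0.0005],[0,0,0],0],[[0,0,-0.001],[0,0,0],0],[[0,0,-0.0015],[0,0,0],0],[[0,0,-0.0015],[0,0,0],0]]'
```

```text
time_s: 27.3
tcp_pos: [657.6, -178.4, 60.2]
tool_rot: [0.0, 1.0, 0.003, 0.0]
ft_force: [-2.0, 0.6, 5.8]
finger_gap: 0.009
grip_force: 2.6
```

```bash
python3 -m inch '[[[0,0,-0.0003],[0,0,0],0],[[0,0,-0.0004],[0,0,0],0],[[0,0,-0.0004],[0,0,0],0],[[0,0,-0.0004],[0,0,0],0],[[0,0,-0.0004],[0,0,0],0]]'; python3 -m inch '[[[0,0,0.003],[0,0,0],0],[[0,0,0.007],[0,0,0],0],[[0,0,0.015],[0,0,0],0],[[-0.05,0,0.03],[0,0,0],0],[[-0.11,-0.001,0.03],[0,0,0],0],[[-0.17,-0.0016,0.03],[0,0,0],0],[[-0.22,-0.0016,0.03],[0,0,0],0],[[-0.2325,-0.0016,0.02],[0,0,0],0]]'; python3 -m inch '[[[0,0,-0.006],[0,0,0],0],[[0,0,-0.011],[0,0,0],0],[[0,0,-0.0155],[0,0,0],0],[[0,0,-0.017],[0,0,0],0],[[0,0,-0.017],[0,0,0],0]]'
```

```text
time_s: 27.92
tcp_pos: [657.6, -178.4, 60.2]
tool_rot: [0.0, 1.0, 0.003, 0.0]
ft_force: [-1.8, 0.6, 7.6]
finger_gap: 0.008
grip_force: 3.5
time_s: 28.92
tcp_pos: [421.9, -179.1, 79.7]
tool_rot: [-0.001, 1.0, 0.003, -0.001]
ft_force: [1.2, -0.4, -0.1]
finger_gap: 0.006
grip_force: 0.0
time_s: 29.55
tcp_pos: [425.3, -179.9, 61.7]
tool_rot: [-0.0, 1.0, 0.004, -0.0]
ft_force: [-0.5, 0.7, -0.1]
finger_gap: 0.003
grip_force: 0.0
```

```bash
python3 -m inch '[[[0,0,-0.0005],[0,0,0],0],[[0,0,-0.001],[0,0,0],0],[[0,0,-0.0015],[0,0,0],0],[[0,0,-0.002],[0,0,0],0],[[0,0,-0.002],[0,0,0],0]]'
```

```text
time_s: 30.18
tcp_pos: [425.0, -180.0, 60.2]
tool_rot: [0.0, 1.0, 0.003, 0.0]
ft_force: [-0.3, 0.2, 3.5]
finger_gap: 0.008
grip_force: 1.9
```

```bash
python3 -m inch '[[[0,0,-0.0003],[0,0,0],0],[[0,0,-0.0004],[0,0,0],0],[[0,0,-0.0004],[0,0,0],0]]'
```

```text
time_s: 30.55
tcp_pos: [425.0, -180.0, 60.1]
tool_rot: [0.0, 1.0, 0.003, 0.0]
ft_force: [-1.1, 0.7, 7.9]
finger_gap: 0.005
grip_force: 4.1
```

The plain end also meets the deck at 60.1, level with the rest, so there is no rock. I'll hold, lift clear and check.

```bash
python3 -m inch '[[[0,0,0],[0,0,0],0],[[0,0,0],[0,0,0],0],[[0,0,0],[0,0,0],0],[[0,0,0],[0,0,0],0]]'; python3 -m inch '[[[0,0,0.003],[0,0,0],0],[[0,0,0.007],[0,0,0],0],[[0,0,0.02],[0,0,0],0],[[0,0,0.08],[0,0,0],0],[[0,0,0.14],[0,0,0],0],[[0,0,0.2],[0,0,0],0],[[0,0,0.2],[0,0,0],0],[[0,0,0.2],[0,0,0],0]]'; python3 - <<'E'
from h import *
im=ctrl.read_camera("scene");cv2.imwrite("pics/end.png",cv2.resize(im[150:400,60:410],None,fx=2.2,fy=2.2,interpolation=cv2.INTER_CUBIC))
E
```

```text
time_s: 31.05
tcp_pos: [425.0, -180.0, 60.1]
tool_rot: [0.0, 1.0, 0.003, 0.0]
ft_force: [-1.7, 1.3, 8.0]
finger_gap: 0.001
grip_force: 4.1
time_s: 32.05
tcp_pos: [424.4, -179.5, 259.7]
tool_rot: [0.0, 1.0, 0.003, 0.0]
ft_force: [-0.4, 0.8, -0.0]
finger_gap: 0.006
grip_force: 0.0
```

View pics/end.png

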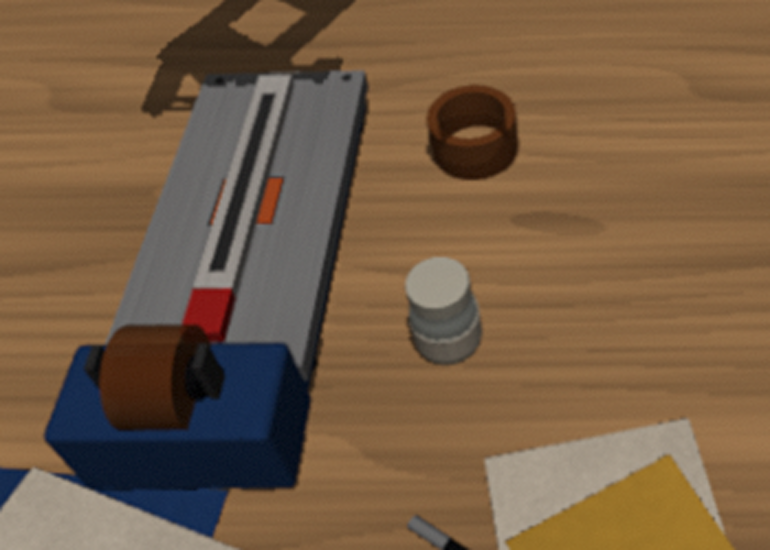

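The straightedge (from (270,80) to (208,335) in the crop) lies flat along the deck over the flush insert (245,200). The roll and jar are where they started.

```bash
python3 -c "
from bench import ctrl
print(ctrl.close_job())"
```

```text
the job is handed in; nothing more can be done
None
```

The job is handed in at about 32 s: the insert measures flush with the deck, the straightedge no longer rocks and was left lying on it, each end press read about 6 to 8 N, the highest reading was about 13 N, and the tape roll, jar and gift box were not touched.

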